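# Light the piston bore with the inspection torch

### The arm

A 7-joint arm with a two-finger parallel gripper is mounted at the origin on a cart in front of the work surface, level with it; the furniture and walls round the work are solid. World frame = base frame: x ahead of the robot, y to its left, z up, the work surface at z = 0. Lengths are in m, angles in rad, forces in N, time in s.
With the tool pointing down it reaches from about 0.35 to 0.9 m from the base axis. Payload 8.1 kg.
Tool frame: the origin (TCP) lies at the very end of the fingers, on their centre line; the grasp point (between the pads) lies arm.grip_point_offset behind it (arm.grip_point_offset is the distance from the TCP to the grasp point, in m); z points along the fingers, y is the line along which they close (so a half turn about z gives the same grasp; the last joint's range is limited). The gripper opens to 92 mm and grips with 3 to 60 N. Pads are 19 mm wide; open, the fingers measure 130 mm over their backs; the gripper's body (75 mm by 190 mm) begins 47 mm behind the grasp point.
Start: joints at [1.117, 0.434, 0.025, 1.573, -0.012, 1.134, -0.075], TCP at [0.215, -0.587, 0.227] pointing down, gripper open.
Joint ranges: [-2.62, 2.62], [-0.44, 2.09], [-1.27, 1.32], [0.08, 2.57], [-1.32, 4.46], [0.12, 2], [-2.74, 2.74]. Speed limits (rad/s): [2.22, 2.22, 3.01, 3.01, 3.14, 3.14, 3.14].

### API

Orientations are given as a rotation vector (axis times angle).
In Python, from cell import arm gives the robot as it stands. The module is installed in compiled form; this text tells all that it offers.
- The arm moves only by the shell command python3 -m creep 'ROWS' [OPENING] [FORCE]. ROWS is JSON, a list of rows, each a list of 6 numbers: the shift along the tool's x, y, z scaled (see below), then the turn, a rotation vector about the tool's x, y, z scaled (see below). A call has 1 to 20 rows; each row shifts and turns the commanded pose from where the row before left it, along the tool's axes as they then stand; what a row does not reach is not made up. The controller multiplies each number of a shift by 0.4 m and each number of a turn by 120 degrees. A row lasts 1/12 s, in which the tool goes at most 41.7 mm and 7.16 degrees, less where a joint would pass 70% of its speed; a pose out of reach is approached as far as the arm can. A call with a number of a shift or a turn outside -1 to 1 is refused whole. A call with a gripper value outside its range is refused whole. OPENING is the closure, from -1 (fully open) to 1 (shut), set as the call begins (- or left out, the last holds). The fingers move at their own pace and stop on an object; FORCE is the grip in N (left out, the last holds). Time passes only in rows, so rows that do not move let the fingers close. It gives the time, the measured TCP pose, the force, the opening and the grip force at its end, in the units of the state.
- arm.observe(): the state, without advancing time (a new reading comes with each control period).
- arm.get_image(name): name is "scene" or "top" or "wrist"; returns a dict with "frame" (420x560x3 uint8, red, green, blue), "intrinsics" (3x3 intrinsics, pixels), "distortion" ([k1, k2, p1, p2, k3] as OpenCV has them; the pictures are not rectified), "rvec" (rotation vector, rad) and "tvec" (3), from world to camera coordinates, as OpenCV has them; the wrist camera has in their place "mount" (4x4, takes a point from camera to tool coordinates, whose origin is the TCP and whose axes are the flange's). Camera axes: x right, y down, z forward; pixel columns grow to the right and rows downward; lengths in m; the calibration is good to about 2 mm. A picture is of the moment at which its call begins: read the wrist's pose just before it. There is no depth.
- arm.sign_off(): hands the job in; it is judged then, once.
The state is a dict: "clock": time; "joints": joint angles; "dq": joint speeds; "joint_efforts": joint torques, N m; "position": TCP position; "ee_rot": TCP orientation; "force": force on the tool from outside, world axes, zero at the start; "ft_torque": the same for the moment, N m; "width": opening from 0.0 (shut) to 1.0 (fully open); "gripper_force": force on a finger pad.
Only numpy, scipy, OpenCV 4.12 (cv2) and the standard library are available. Lean on these libraries where they do the work, as an engineer would, in place of code of your own. Each camera call takes 0.05 s, during which the arm holds its last target. There are 200 camera calls.

### The job

Draw the yellow inspection torch straight up out of its holder, turn it to match the slant of the piston in the tilting stand, and hold it in the air so that it shines squarely down the middle of the piston's open end, with the lens about 6 cm off that end. Do not touch the piston or its stand and leave everything else on the bench where it is. The job finishes with the torch still gripped and held steady there, not put down.

Things in the scene. Friction and masses are not known exactly. Their poses are not given: they have to be found in the camera images.
- torch: Yellow pen torch, 150 mm long, 0.12 kg, at first standing head-down in its holder (play 2 mm each side). Head 32 mm diameter for the first 30 mm from the lens, tapering to a 24 mm body from 44 to 140 mm, then a 22 mm black tail cap. Origin: centre of the lens face; +z runs from lens to tail (up at first), it shines along -z; round about z. Grip the body across its 24 mm, near the tail.
- lens (a point): Point at the centre of the torch's lens face (the torch's origin), axes as torch.
- tail (a point): Point on the torch's axis at the top of the black tail cap, 150 mm from the lens.
- holder: Fixed round torch holder: black base disc 84 mm diameter, 9 mm high; grey cup about 50 mm outside, bore about 37 mm, rim 52 mm above the bench, cup floor 10 mm above the bench (the lens rests on it: the head goes 42 mm deep). Origin: centre of the underside, z up. Holder and stand may stand either way round, left or right.
- rim (a point): Centre of the holder's mouth, 52 mm above the bench.
- stand: Fixed tilting stand: base plate 105 x 136 x 10 mm, two blue cheeks that rise to 97 mm (126 mm over them along y, 144 mm over the black knobs), between them a steel cradle with the piston, turning about the level y axis 75 mm above the bench. Origin: centre of the underside, z up; the piston leans to its -x side, roughly towards the robot.
- piston: Grey cast piston fixed in the cradle, 83 mm outside diameter, 50 mm high, closed crown down in the cradle, open end facing up and leaning to the stand's -x. Origin: centre of the crown's outer face; its +z runs along the bore to the open end, 50 mm away. Part of the stand.
- bore_mouth (a point): Centre of the piston's open end, on the bore's axis, 28 mm along that axis from the cradle's turning axis. Its +z is the bore's axis pointing out of the open end, up and leaning to the stand's -x; its y is along the stand's y.
- cradle (a joint): Lean of the cradle and piston from upright, rad: 0 is open end straight up, growing as the open end leans to the stand's -x. Somewhere from 0.5 to 0.75 at the start; clamped stiffly.
- tape_roll: Bystander: yellow tape roll lying flat, 93 mm diameter, 24 mm high. Origin: centre of the underside.
- oil_can: Bystander: green oil can with a thin upright spout, 66 mm diameter, 175 mm high. Origin: centre of the underside.
- ring_gauge: Bystander: pale steel ring gauge lying flat, 110 mm diameter, 20 mm high. Origin: centre of the underside.
Not all that is in view belongs to the job. Several things have the shape of the torch; the one meant has the colours described above.

How it is judged:
By the outcome, as a careful person would: the job done as asked, in the order asked, and still so for the second after the job is handed in, while the arm keeps its last pose, push and grip.
It also fails if it takes over 42 s, if anything falls off the work surface, if the arm or the gripper's body presses on something with over 40 N, if the wrist force passes 120 N, or if a joint passes its speed limit or range.

## Working session

There is one attempt and no reset: what is moved stays moved. The work goes in short steps, Python scripts to look and compute and a shell command to move; the robot and the scene stay as the last step left them, time stands still between calls to the robot, and variables do not carry over. Pictures are saved under pics/ and viewed, at most 10 in all, crops included, and the job is handed in when it is done.

```bash
mkdir -p pics
python3 - <<'E'
from cell import arm
import cv2,numpy as np,pickle
s=arm.observe();print({k:np.round(v,4).tolist() for k,v in s.items()},arm.grip_point_offset)
d={}
for n in("scene","top"):
    i=arm.get_image(n);d[n]=i;cv2.imwrite(f"pics/{n}1.png",i["frame"][:,:,::-1]);print(n,np.round(i["intrinsics"],1).tolist(),i["distortion"],i["rvec"],i["tvec"])
i=arm.get_image("wrist");print(i["mount"])
pickle.dump(d,open("d.pkl","wb"))
E
```

```text
{'clock': 0.0, 'joints': [1.1174, 0.4352, 0.025, 1.574, -0.0116, 1.134, -0.0751], 'dq': [0.0015, -0.0, 0.0005, -0.0018, 0.0008, 0.0015, 0.0004], 'joint_efforts': [0.0006, -66.7839, 0.9851, -31.4456, -0.0607, 0.0431, 0.0002], 'position': [0.2146, -0.5865, 0.226], 'ee_rot': [-3.0919, -0.5479, 0.0006], 'force': [-0.4179, 0.0626, -0.2631], 'ft_torque': [-0.0153, -0.0299, -0.009], 'gripper_force': 0.0, 'width': 0.999} 0.0188
scene [[430.7, 0.0, 269.1], [0.0, 430.7, 211.3], [0.0, 0.0, 1.0]] [0.01079685 0.         0.         0.         0.        ] [ 1.02289246 -2.20920569  1.21834139] [0.28838438 0.3818488  0.46104454]
top [[379.8, 0.0, 277.6], [0.0, 379.8, 212.9], [0.0, 0.0, 1.0]] [-0.06004321  0.          0.          0.          0.        ] [ 2.0986424  -2.10806709  0.16402073] [-0.09563437  0.62387881  0.87667769]
[[-2.56174819e-04 -9.67819497e-01 -2.51645296e-01  6.70321679e-02]
 [ 9.99999950e-01 -2.00991669e-04 -2.44992261e-04 -1.35177853e-03]
 [ 1.86529679e-04 -2.51645346e-01  9.67819500e-01 -1.57493423e-01]
 [ 0.00000000e+00  0.00000000e+00  0.00000000e+00  1.00000000e+00]]
```

View pics/scene1.png

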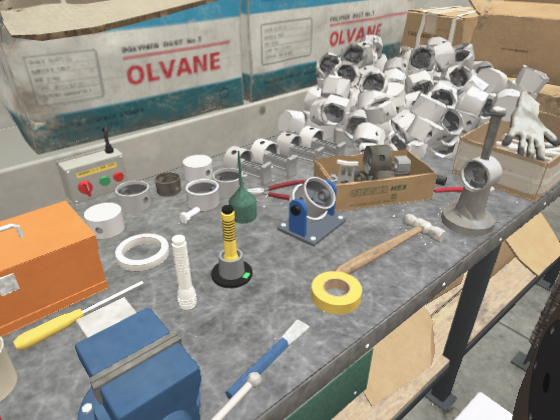

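View pics/top1.png

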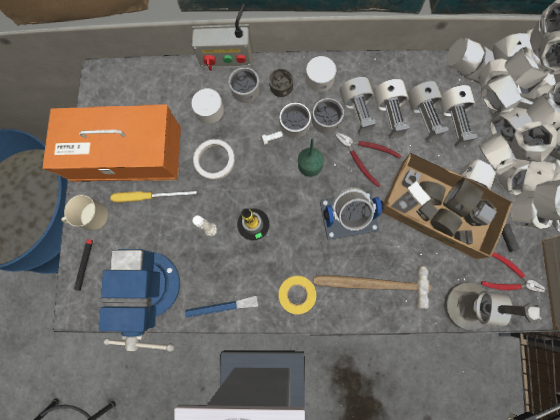

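The yellow/black-tailed torch stands in the holder at scene (230,245) / top (252,222). A white torch-shaped thing is at scene (183,270) / top (203,225), and a dark pen lies at top (84,265). The yellow one fits the description. The stand is at scene (313,208) / top (353,210). Next is an enlarged crop to confirm.

```bash
cat > h.py <<'E'
import numpy as np,cv2,pickle
from scipy.spatial.transform import Rotation as R
d=pickle.load(open("d.pkl","rb"))
def proj(n,P):
    i=d[n];return cv2.projectPoints(np.array(P,float).reshape(-1,1,3),np.array(i["rvec"]),np.array(i["tvec"]),i["intrinsics"],i["distortion"])[0].reshape(-1,2)
def ray(n,uv):
    i=d[n];p=cv2.undistortPoints(np.array([[uv]],float),i["intrinsics"],i["distortion"]).ravel()
    Rm=cv2.Rodrigues(np.array(i["rvec"]))[0];o=-Rm.T@np.array(i["tvec"]).ravel();return o,Rm.T@np.array([p[0],p[1],1])
def onz(n,uv,z):
    o,r=ray(n,uv);return o+r*(z-o[2])/r[2]
E
python3 - <<'E'
from h import *
print("holder base approx",onz("top",(253,222),.009),"tail",onz("top",(250,213),.16))
print("stand approx",onz("top",(353,212),.05),"start tcp px",proj("top",[[.215,-.587,.227],[0,0,0]]))
a=d["scene"]["frame"][160:300,160:355];b=d["top"]["frame"][170:270,190:400]
a=cv2.resize(a,None,fx=2.05,fy=4.1/2,interpolation=3);a=cv2.resize(d["scene"]["frame"][170:300,200:350],(400,347),interpolation=3)
# stack two: torch+stand scene crop, top crop
A=cv2.resize(d["scene"]["frame"][165:290,205:350],(696,600),interpolation=3)
B=cv2.resize(d["top"]["frame"][175:265,230:400],(799,423),interpolation=3)
cv2.imwrite("pics/cs.png",A[:,:,::-1]);cv2.imwrite("pics/ct.png",B[:,:,::-1])
E
```

```text
holder base approx [ 0.60965154 -0.03272724  0.009     ] tail [ 0.60392374 -0.04148521  0.16      ]
stand approx [ 0.62588118 -0.28464788  0.05      ] start tcp px [[536.34998313 408.56957613]
 [237.48811263 474.78909219]]
```

View pics/cs.png

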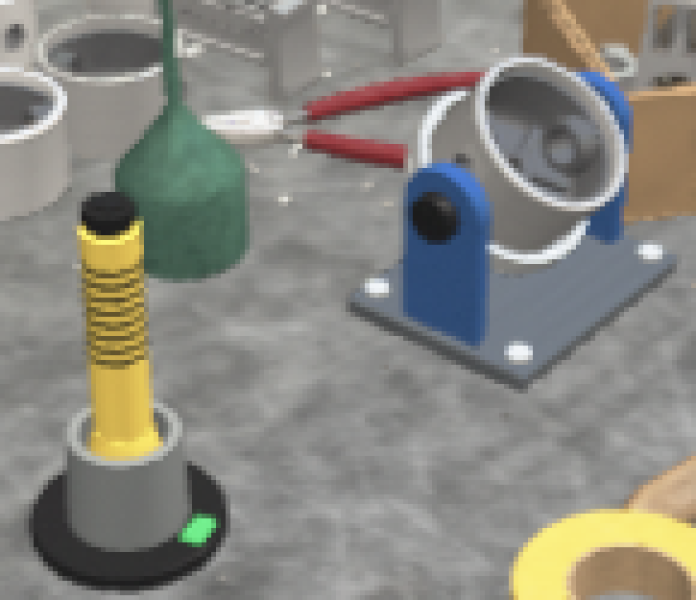

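View pics/ct.png

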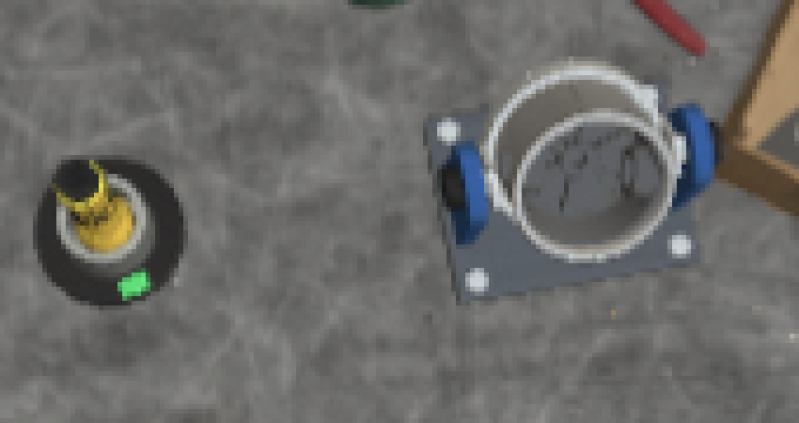

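Confirmed: yellow torch with black tail, scene crop (110,205). Stand: knobs at scene crop (435,217) and mouth spanning (477–628, 57–225). Fit poses from these.

```bash
cat > fit.py <<'E'
from h import *
from scipy.optimize import least_squares as ls
cs=lambda u,v:np.array([205+u/4.8-.5+.1,165+v/4.8-.4]); ct=lambda u,v:np.array([230+u/4.7-.4,175+v/4.7-.4])
th=np.linspace(0,2*np.pi,90)
def circ(T,r,z,c=(0,0)): 
    return np.c_[r*np.cos(th),r*np.sin(th),0*th+z]
def ext(q): return np.r_[q.min(0),q.max(0)]
def stand(p):
    x,y,yaw,lean=p
    Rz=R.from_euler("z",yaw); t=np.array([x,y,0]); Rb=Rz*R.from_euler("y",-lean)
    f=lambda P:Rz.apply(P)+t
    c=f([0,0,.075]); m=c+Rb.apply([0,0,.028])
    return f,Rb,m
def res(p):
    f,Rb,m=stand(p);r=[]
    a,b=.0525,.068
    for n,c,P,uv in [("scene",cs,[-a,b,.01],(522,378)),("scene",cs,[a,b,.01],(350,297)),("scene",cs,[-a,-b,.01],(676,260)),
        ("top",ct,[-a,b,.01],(460,303)),("top",ct,[a,b,.01],(425,118)),("top",ct,[-a,-b,.01],(702,262)),
        ("scene",cs,[0,.072,.075],(434,217))]:
        r.append(proj(n,f(P))[0]-c(*uv))
    C=Rb.apply(np.c_[.0415*np.cos(th),.0415*np.sin(th),0*th])+m
    for n,c,e in [("scene",cs,(476,57,628,228)),("top",ct,(513,105,681,264))]:
        r.append(ext(proj(n,C))-np.r_[c(*e[:2]),c(*e[2:])])
    return np.concatenate(r)
if __name__=="__main__":
    s=ls(res,[.62,-.28,.2,.6],loss="soft_l1")
    print("stand",s.x.round(4),"\n",res(s.x).round(1))
    f,Rb,m=stand(s.x);print("mouth",m.round(4),"axis",Rb.apply([0,0,1]).round(3))
    def rt(p):
        disc=np.c_[p[0]+.042*np.cos(th),p[1]+.042*np.sin(th),0*th+.009]
        cap=np.c_[p[2]+.011*np.cos(th),p[3]+.011*np.sin(th),0*th+.16]
        return np.r_[ext(proj("top",disc))-np.r_[ct(35,157),ct(187,307)],(ext(proj("scene",cap))-np.r_[cs(78,192),cs(139,225)])[:3],proj("top",[p[2],p[3],.16])[0]-ct(79,176)]
    q=ls(rt,[.6,-.03,.6,-.03]);print("holder,tail",q.x.round(4),rt(q.x).round(1))
    np.save("st.npy",s.x)
E
python3 fit.py
```

```text
stand [ 0.6261 -0.2818  0.1629  0.6481] 
 [ 0.  -0.1 -1.  -0.4  1.2 -1.3 -0.2  0.3 -0.3  0.1  0.7  0.  -1.1  0.9
  0.2 -0.6  0.1 -4.1  0.2  1.8 -0.7 -0.2]
mouth [ 0.6094 -0.2846  0.0973] axis [-0.596 -0.098  0.797]
holder,tail [ 0.6048 -0.0333  0.6051 -0.0331] [ 0.  -0.1 -0.   0.1  0.3 -0.8 -0.4 -0.2  0.5]
```

```bash
cat > go.py <<'E'
import sys
from h import *
from cell import arm
# world-shift -> tool units
def plan(target):
    s=arm.observe();Rt=R.from_rotvec(s["ee_rot"]);dlt=np.array(target)-s["position"]
    print("t",s["clock"],"pos",np.round(s["position"],4),"j",np.round(s["joints"],2),"F",np.round(s["force"],1),"w",s["width"],"g",s["gripper_force"])
    print("axes x,y,z:",Rt.as_matrix().T.round(3).tolist())
    u=Rt.inv().apply(dlt)/.4
    print("dist",np.linalg.norm(dlt).round(4),"units total",u.round(4))
    return u
if __name__=="__main__": 
    u=plan([float(a) for a in sys.argv[1:4]]); n=float(sys.argv[4]); print("per row",(u/n).round(4))
E
python3 go.py .605 -.033 .235 20
```

```text
t 0.15 pos [ 0.2146 -0.5866  0.2261] j [ 1.12  0.44  0.03  1.57 -0.01  1.13 -0.08] F [-0.6  0.8 -0.3] w 0.9991109662013345 g 0.0
axes x,y,z: [[0.939, 0.344, -0.0], [0.344, -0.939, -0.001], [-0.001, 0.001, -1.0]]
dist 0.6775 units total [ 1.3921 -0.9644 -0.0212]
per row [ 0.0696 -0.0482 -0.0011]
```

```bash
python3 -m creep '[[0.035,-0.024,-0.001,0,0,0],[0.07,-0.048,-0.001,0,0,0],[0.07,-0.048,-0.001,0,0,0],[0.07,-0.048,-0.001,0,0,0],[0.07,-0.048,-0.001,0,0,0],[0.07,-0.048,-0.001,0,0,0],[0.07,-0.048,-0.001,0,0,0],[0.07,-0.048,-0.001,0,0,0],[0.07,-0.048,-0.001,0,0,0],[0.07,-0.048,-0.001,0,0,0],[0.07,-0.048,-0.001,0,0,0],[0.07,-0.048,-0.001,0,0,0],[0.07,-0.048,-0.001,0,0,0],[0.07,-0.048,-0.001,0,0,0],[0.07,-0.048,-0.001,0,0,0],[0.07,-0.048,-0.001,0,0,0],[0.07,-0.048,-0.001,0,0,0],[0.07,-0.048,-0.001,0,0,0],[0.07,-0.048,-0.001,0,0,0],[0.035,-0.024,0,0,0,0]]' -1 20; python3 go.py .605 -.033 .235 4
```

```text
clock: 1.82
position: [0.5908, -0.0568, 0.2341]
ee_rot: [-3.09, -0.554, -0.001]
force: [0.2, 0.3, -0.4]
width: 0.998
gripper_force: 0.0
t 1.8167 pos [ 0.5908 -0.0568  0.2341] j [ 0.18  0.39 -0.24  1.63  0.1   1.13 -1.3 ] F [ 0.2  0.3 -0.4] w 0.997793104318907 g 0.0
axes x,y,z: [[0.938, 0.347, 0.001], [0.347, -0.938, -0.002], [0.001, 0.002, -1.0]]
dist 0.0277 units total [ 0.054  -0.0434 -0.002 ]
per row [ 0.0135 -0.0108 -0.0005]
```

```bash
python3 -m creep '[[0.014,-0.011,0,0,0,0],[0.014,-0.011,0,0,0,0],[0.01,-0.008,0,0,0,0],[0,0,0,0,0,0],[0,0,0,0,0,0],[0,0,0,0,0,0]]'; python3 go.py .605 -.033 .235 1
python3 - <<'E'
from h import *
from cell import arm
s=arm.observe();w=arm.get_image("wrist");M=np.array(w["mount"]);Rt=R.from_rotvec(s["ee_rot"])
pickle.dump((s,w),open("w1.pkl","wb"))
def pw(P):
    pt=Rt.inv().apply(np.array(P,float).reshape(-1,3)-s["position"]);pc=(pt-M[:3,3])@M[:3,:3]
    return cv2.projectPoints(pc,np.zeros(3),np.zeros(3),w["intrinsics"],w["distortion"])[0].reshape(-1,2)
im=w["frame"][:,:,::-1].copy();th=np.linspace(0,2*np.pi,60)
for c,r,z in [((.605,-.033),.011,.16),((.605,-.033),.025,.052),((.605,-.033),.042,.009)]:
    cv2.polylines(im,[pw(np.c_[c[0]+r*np.cos(th),c[1]+r*np.sin(th),0*th+z]).astype(int)],True,(255,0,255),1)
cv2.imwrite("pics/w1.png",im)
E
```

```text
clock: 2.32
position: [0.5987, -0.0466, 0.2344]
ee_rot: [3.093, 0.545, -0.0]
force: [-0.0, -0.2, 0.8]
width: 1.001
gripper_force: 0.0
t 2.3167 pos [ 0.5987 -0.0466  0.2344] j [ 0.15  0.4  -0.23  1.61  0.1   1.14 -1.33] F [-0.  -0.2  0.8] w 1.0013757603844224 g 0.0
axes x,y,z: [[0.94, 0.342, -0.0], [0.342, -0.94, 0.001], [-0.0, -0.001, -1.0]]
dist 0.0149 units total [ 0.0263 -0.0265 -0.0015]
per row [ 0.0263 -0.0265 -0.0015]
```

View pics/w1.png

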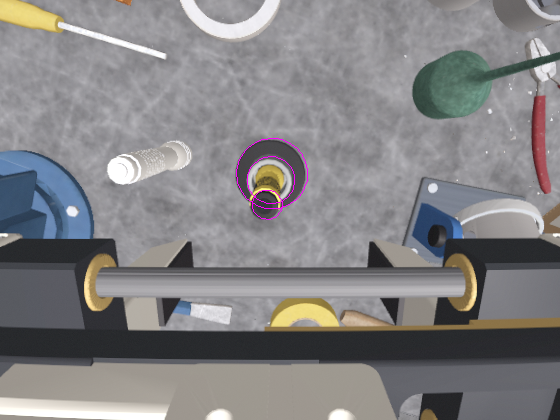

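The wrist view shows the yellow torch and black cap at (266,205) with my predicted outlines on it, within about 2 mm. The white look-alike is at (150,160). Centre over the torch, then descend.

```bash
python3 -m creep '[[0.013,-0.013,0,0,0,0],[0.013,-0.013,0,0,0,0],[0,0,0,0,0,0],[0,0,0,0,0,0],[0,0,0,0,0,0]]'; python3 go.py .605 -.033 .113 8
```

```text
clock: 2.78
position: [0.6054, -0.0316, 0.2343]
ee_rot: [3.093, 0.549, -0.0]
force: [-0.4, -0.9, -0.3]
width: 0.998
gripper_force: 0.0
t 2.7833 pos [ 0.6054 -0.0316  0.2343] j [ 0.13  0.41 -0.24  1.59  0.1   1.15 -1.35] F [-0.4 -0.9 -0.3] w 0.9977280670894731 g 0.0
axes x,y,z: [[0.939, 0.344, -0.0], [0.344, -0.939, 0.0], [-0.0, -0.0, -1.0]]
dist 0.1213 units total [-0.0021  0.0029  0.3032]
per row [-0.0003  0.0004  0.0379]
```

```bash
python3 -m creep '[[-0.002,0.003,0.02,0,0,0],[0,0,0.04,0,0,0],[0,0,0.04,0,0,0],[0,0,0.04,0,0,0],[0,0,0.04,0,0,0],[0,0,0.04,0,0,0],[0,0,0.04,0,0,0],[0,0,0.025,0,0,0],[0,0,0.018,0,0,0],[0,0,0,0,0,0],[0,0,0,0,0,0],[0,0,0,0,0,0]]'; python3 -m creep '[[0,0,0,0,0,0],[0,0,0,0,0,0],[0,0,0,0,0,0],[0,0,0,0,0,0],[0,0,0,0,0,0],[0,0,0,0,0,0],[0,0,0,0,0,0],[0,0,0,0,0,0],[0,0,0,0,0,0],[0,0,0,0,0,0],[0,0,0,0,0,0],[0,0,0,0,0,0]]' 1 25; python3 go.py .605 -.033 .22 8
```

```text
clock: 3.78
position: [0.6056, -0.0332, 0.1139]
ee_rot: [3.093, 0.548, 0.002]
force: [0.4, 0.1, 0.1]
width: 0.997
gripper_force: 0.0
clock: 4.78
position: [0.605, -0.0332, 0.113]
ee_rot: [3.093, 0.548, -0.0]
force: [-0.1, -0.1, -0.2]
width: 0.257
gripper_force: 25.0
t 4.7833 pos [ 0.605  -0.0332  0.113 ] j [ 0.12  0.53 -0.23  1.73  0.15  0.89 -1.38] F [-0.1 -0.1 -0.2] w 0.2567706041222567 g 24.97842639684677
axes x,y,z: [[0.939, 0.344, -0.0], [0.344, -0.939, -0.0], [-0.0, -0.0, -1.0]]
dist 0.107 units total [ 2.000e-04 -4.000e-04 -2.675e-01]
per row [ 0.     -0.     -0.0334]
```

Gripped at 23.6 mm. Lift straight up 0.19 m.

```bash
python3 -m creep '[[0,0,-0.015,0,0,0],[0,0,-0.025,0,0,0],[0,0,-0.03,0,0,0],[0,0,-0.03,0,0,0],[0,0,-0.03,0,0,0],[0,0,-0.05,0,0,0],[0,0,-0.05,0,0,0],[0,0,-0.05,0,0,0],[0,0,-0.05,0,0,0],[0,0,-0.05,0,0,0],[0,0,-0.05,0,0,0],[0,0,-0.03,0,0,0],[0,0,-0.015,0,0,0],[0,0,0,0,0,0],[0,0,0,0,0,0],[0,0,0,0,0,0]]'
python3 - <<'E'
from h import *
from cell import arm
from fit import stand
f,Rb,m=stand(np.load("st.npy"));ax=Rb.apply([0,0,1])
s=arm.observe();Rt=R.from_rotvec(s["ee_rot"])
z=Rt.apply([0,0,1]);v=np.cross(z,-ax);v=v/np.linalg.norm(v)*np.arccos(z@-ax)
print("turn tool deg",np.degrees(Rt.inv().apply(v)).round(2))
L=.113-.010 # lens ahead of TCP along tool z
print("final tcp",(m+ax*(.06+L)).round(4), "prefinal (z.+)", s["position"],s["joints"])
E
```

```text
clock: 6.12
position: [0.6045, -0.0332, 0.3022]
ee_rot: [-3.093, -0.548, 0.002]
force: [0.4, 0.2, -1.8]
width: 0.256
gripper_force: 25.0
turn tool deg [-6.96 36.56 -0.  ]
final tcp [ 0.5123 -0.3005  0.2273] prefinal (z.+) [ 0.60450819 -0.03322034  0.30224958] [ 0.13339007  0.37015742 -0.23788443  1.49040849  0.08873734  1.29309599
 -1.3335115 ]
```

```bash
python3 go.py .48 -.30 .31 11
```

```text
t 6.1167 pos [ 0.6045 -0.0332  0.3022] j [ 0.13  0.37 -0.24  1.49  0.09  1.29 -1.33] F [ 0.4  0.2 -1.8] w 0.2556713901340786 g 24.977311491966248
axes x,y,z: [[0.939, 0.344, -0.001], [0.344, -0.939, -0.0], [-0.001, -0.0, -1.0]]
dist 0.2945 units total [-0.5215  0.5194 -0.0188]
per row [-0.0474  0.0472 -0.0017]
```

```bash
python3 -m creep '[[-0.024,0.024,-0.001,0,0,0],[-0.047,0.047,-0.002,0,0,0],[-0.047,0.047,-0.002,0,0,0],[-0.047,0.047,-0.002,0,0,0],[-0.047,0.047,-0.002,0,0,0],[-0.047,0.047,-0.002,0,0,0],[-0.047,0.047,-0.002,0,0,0],[-0.047,0.047,-0.002,0,0,0],[-0.047,0.047,-0.002,0,0,0],[-0.047,0.047,-0.002,0,0,0],[-0.047,0.047,-0.002,0,0,0],[-0.03,0.03,0,0,0,0],[-0.015,0.015,0,0,0,0],[0,0,0,0,0,0],[0,0,0,0,0,0]]'; python3 -m creep '[[0,0,0,-0.0036,0.019,0],[0,0,0,-0.0072,0.038,0],[0,0,0,-0.0072,0.038,0],[0,0,0,-0.0072,0.038,0],[0,0,0,-0.0072,0.038,0],[0,0,0,-0.0072,0.038,0],[0,0,0,-0.0072,0.038,0],[0,0,0,-0.0072,0.038,0],[0,0,0,-0.0036,0.019,0],[0,0,0,0,0,0],[0,0,0,0,0,0],[0,0,0,0,0,0]]'
cat > wf.py <<'E'
from h import *
from cell import arm
from fit import stand
import sys
s=arm.observe();w=arm.get_image("wrist");sc=arm.get_image("scene");M=np.array(w["mount"]);Rt=R.from_rotvec(s["ee_rot"])
pickle.dump((s,w,sc),open(sys.argv[1]+".pkl","wb"))
f,Rb,m=stand(np.load("st.npy"));ax=Rb.apply([0,0,1])
print(s["position"].round(4) if hasattr(s["position"],"round") else s["position"],np.round(s["joints"],2),s["width"])
z=Rt.apply([0,0,1]);v=np.cross(z,-ax);n=np.linalg.norm(v);print("ang err deg",np.degrees(np.arcsin(n)),"turn units",(Rt.inv().apply(v)*np.degrees(1)/120).round(4))
print("shift units to final",(Rt.inv().apply(m+ax*.163-s["position"])/.4).round(4))
def pw(P):
    pt=Rt.inv().apply(np.array(P,float).reshape(-1,3)-s["position"]);pc=(pt-M[:3,3])@M[:3,:3]
    return cv2.projectPoints(pc,np.zeros(3),np.zeros(3),w["intrinsics"],w["distortion"])[0].reshape(-1,2)
im=w["frame"][:,:,::-1].copy();th=np.linspace(0,2*np.pi,90)
C=np.c_[.0415*np.cos(th),.0415*np.sin(th),0*th]
cv2.polylines(im,[(pw(Rb.apply(C)+m)*16).astype(int)],True,(255,0,255),1,shift=4)
cv2.polylines(im,[(pw(f([[-.0525,.068,.01],[.0525,.068,.01],[.0525,-.068,.01],[-.0525,-.068,.01]]))*16).astype(int)],True,(0,255,0),1,shift=4)
cv2.imwrite("pics/"+sys.argv[1]+".png",im)
E
python3 wf.py w2
```

```text
clock: 7.37
position: [0.4765, -0.3092, 0.3111]
ee_rot: [-3.093, -0.547, 0.0]
force: [1.1, 0.3, -2.0]
width: 0.257
gripper_force: 25.0
clock: 8.37
position: [0.4777, -0.3086, 0.3119]
ee_rot: [2.926, 0.522, 0.997]
force: [0.3, -0.4, -1.1]
width: 0.253
gripper_force: 25.0
[ 0.4777 -0.3086  0.3119] [ 0.97  0.12 -0.18  1.99 -0.74  0.78  0.05] 0.25264819664382965
ang err deg 0.11479122591284883 turn units [-0.0009  0.0003  0.    ]
shift units to final [-0.0547 -0.0161  0.2223]
```

View pics/w2.png

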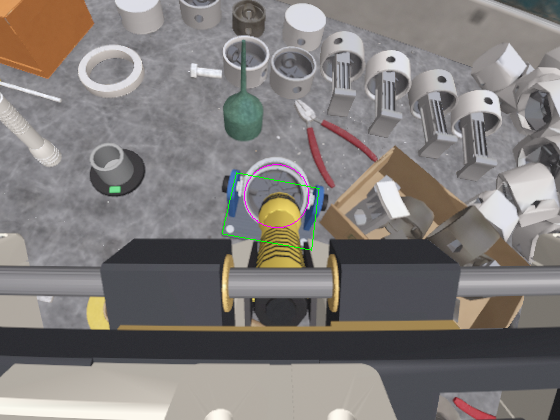

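The wrist view shows the mouth ring at about (277,195), close to my magenta prediction, with the torch head at (280,215). Enlarge to refine.

Run:
```python
from h import *
s,w,sc=pickle.load(open("w2.pkl","rb"))
A=cv2.resize(w["frame"][145:265,205:345],(700,600),interpolation=cv2.INTER_CUBIC)
cv2.imwrite("pics/w2c.png",A[:,:,::-1])
```

```text
(no output)
```

View pics/w2c.png

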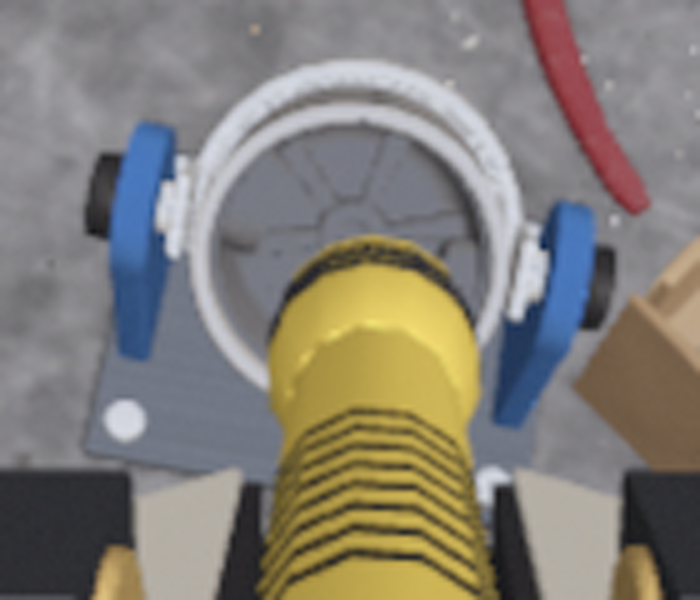

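The mouth's outer edge spans (190–512, top 101). Knob ends are at (90,195) and (612,290), the plate corner at (83,448), and the head's sides at u 268/482. Refit jointly and check the torch against the tool axis.

```bash
cat > fit2.py <<'E'
from fit import *
s,w,sc=pickle.load(open("w2.pkl","rb"));M=np.array(w["mount"]);Rt=R.from_rotvec(s["ee_rot"])
cw=lambda u,v:np.array([205+u/5-.4,145+v/5-.4])
def pw(P):
    pt=Rt.inv().apply(np.array(P,float).reshape(-1,3)-s["position"]);pc=(pt-M[:3,3])@M[:3,:3]
    return cv2.projectPoints(pc,np.zeros(3),np.zeros(3),w["intrinsics"],w["distortion"])[0].reshape(-1,2)
def rw(p):
    f,Rb,m=stand(p);C=Rb.apply(np.c_[.0415*np.cos(th),.0415*np.sin(th),0*th])+m
    e=ext(pw(C))-np.r_[cw(190,101),cw(512,400)]
    return np.r_[e[:3],pw(f([0,.072,.075]))[0]-cw(90,195),pw(f([0,-.072,.075]))[0]-cw(612,290),pw(f([-.0525,.068,.01]))[0]-cw(83,448)]
for nm,g in [("wrist",rw),("both",lambda p:np.r_[res(p),rw(p)])]:
    q=ls(g,np.load("st.npy"),loss="soft_l1").x;f,Rb,m=stand(q)
    print(nm,q.round(4),"mouth",m.round(4),"ax",Rb.apply([0,0,1]).round(3),rw(q).round(1))
np.save("st2.npy",q)
# torch check: silhouette of head circles in tool frame, lens 103 mm ahead of TCP
for a in(.0,.03,.044,.08):
    r=.016 if a<.04 else .012
    C=Rt.apply(np.c_[r*np.cos(th),r*np.sin(th),0*th+.103-a])+s["position"];e=ext(pw(C));print(a,((e[[0,2]]-205+.4)*5).round(),((e[[1,3]]-145+.4)*5).round())
E
python3 fit2.py
```

```text
wrist [ 0.6241 -0.2805  0.1674  0.6399] mouth [ 0.6076 -0.2833  0.0975] ax [-0.589 -0.1    0.802] [ 0.2  0.1  0.2  0.6 -0.2 -0.5 -0.2 -0.7  0.4]
both [ 0.6249 -0.2808  0.1657  0.6539] mouth [ 0.6081 -0.2836  0.0972] ax [-0.6   -0.1    0.794] [ 0.5 -0.   0.5  1.1 -0.7 -0.2 -0.5 -0.4 -0.1]
0.0 [289. 482.] [225. 413.]
0.03 [278. 495.] [265. 473.]
0.044 [301. 473.] [315. 480.]
0.08 [287. 490.] [391. 583.]
```

The wrist image shows one uniform ~1.5 mm bias on both the torch and the stand. With that removed, it agrees with the static-camera fit to 1 mm, so I use the static fit. Move in laterally, then along the axis.

```bash
python3 -m creep '[[-0.014,-0.004,0,0,0,0],[-0.027,-0.008,0,0,0,0],[-0.014,-0.004,0,0,0,0],[0,0,0.01,0,0,0],[0,0,0.02,0,0,0],[0,0,0.03,0,0,0],[0,0,0.03,0,0,0],[0,0,0.03,0,0,0],[0,0,0.03,0,0,0],[0,0,0.03,0,0,0],[0,0,0.022,0,0,0],[0,0,0.014,0,0,0],[0,0,0.006,0,0,0],[0,0,0,0,0,0],[0,0,0,0,0,0],[0,0,0,0,0,0],[0,0,0,0,0,0],[0,0,0,0,0,0]]'; python3 wf.py w3
```

```text
clock: 9.97
position: [0.5111, -0.3021, 0.2274]
ee_rot: [2.925, 0.518, 0.998]
force: [-0.3, -1.1, -1.3]
width: 0.257
gripper_force: 25.0
[ 0.5111 -0.3021  0.2274] [ 0.94  0.25 -0.24  2.07 -0.88  0.57  0.2 ] 0.2568441154437584
ang err deg 0.030305144540441222 turn units [ 0.0002 -0.      0.    ]
shift units to final [ 0.0032 -0.0029  0.0023]
```

```bash
python3 -m creep '[[0.003,-0.003,0.002,0,0,0],[0,0,0,0,0,0],[0,0,0,0,0,0],[0,0,0,0,0,0],[0,0,0,0,0,0],[0,0,0,0,0,0]]'; python3 wf.py w4
python3 - <<'E'
from fit import *
s,w,sc=pickle.load(open("w4.pkl","rb"));f,Rb,m=stand(np.load("st.npy"))
im=sc["frame"][:,:,::-1][100:260,225:400];k=4;im=cv2.resize(im,None,fx=4,fy=3.75,interpolation=3)
def P(X): return ((proj("scene",X)-[225,100]+.4)*[4,3.75]).astype(int)
C=np.c_[np.cos(th),np.sin(th),0*th]
cv2.polylines(im,[P(Rb.apply(C*.0415)+m)],True,(255,0,255),1)
Rt=R.from_rotvec(s["ee_rot"])
for a,r in((0,.016),(.03,.016),(.044,.012)): cv2.polylines(im,[P(Rt.apply(C*r+[0,0,.103-a])+s["position"])],True,(0,200,0),1)
cv2.line(im,*[tuple(map(int,q)) for q in P([m,m+Rb.apply([0,0,.21])])],(255,0,0),1)
cv2.imwrite("pics/s4.png",im)
E
```

```text
clock: 10.57
position: [0.5122, -0.3002, 0.2269]
ee_rot: [2.925, 0.518, 0.998]
force: [-0.4, 0.2, -1.8]
width: 0.255
gripper_force: 25.0
[ 0.5122 -0.3002  0.2269] [ 0.94  0.25 -0.24  2.07 -0.88  0.57  0.2 ] 0.25531877845543
ang err deg 0.01651491931822956 turn units [-0.0001  0.     -0.    ]
shift units to final [ 0.0004  0.0009 -0.0007]
```

View pics/s4.png

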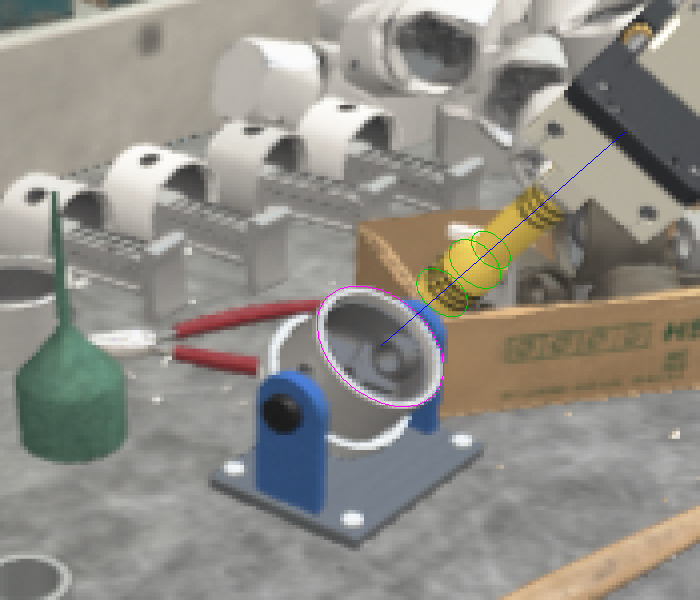

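The ring overlay sits exactly on the piston's open end at (380,347), and the torch points along its axis at (443,290). One enlarged two-camera check of the torch follows.

Run:
```python
from fit import *
from cell import arm
t=arm.get_image("top");s,w,sc=pickle.load(open("w4.pkl","rb"));f,Rb,m=stand(np.load("st.npy"))
Rt=R.from_rotvec(s["ee_rot"]);C=np.c_[np.cos(th),np.sin(th),0*th];o=[]
for n,fr,x,y in(("scene",sc["frame"],310,137),("top",t["frame"],320,185)):
    W,H,k=56,60,7
    if n=="top": print(proj("top",[m,s["position"]]))
    im=cv2.resize(np.ascontiguousarray(fr[y:y+H,x:x+W,::-1]),None,fx=k,fy=k,interpolation=3)
    P=lambda X:((proj(n,X)-[x,y]+.5)*k).astype(int)
    q=P(Rb.apply(C*.0415)+m);cv2.polylines(im,[q],True,(255,0,255),1)
    for sg in(0,):
        X=np.vstack([Rt.apply(C*r+[0,0,.103-a])+s["position"] for a,r in((0,.016),(.03,.016),(.044,.012),(.075,.012))])
    hull=np.vstack([Rt.apply(C*r+[0,0,.103-a])+s["position"] for a,r in((0,.016),(.03,.016))])
    cv2.polylines(im,[cv2.convexHull(P(hull))],True,(0,200,0),1)
    hull=np.vstack([Rt.apply(C*r+[0,0,.103-a])+s["position"] for a,r in((.044,.012),(.075,.012))])
    cv2.polylines(im,[cv2.convexHull(P(hull))],True,(200,200,0),1)
    o.append(im)
cv2.imwrite("pics/c5.png",np.hstack(o))
```

```text
[[356.40319258 214.98967712]
 [377.28951866 251.30924867]]
```

View pics/c5.png

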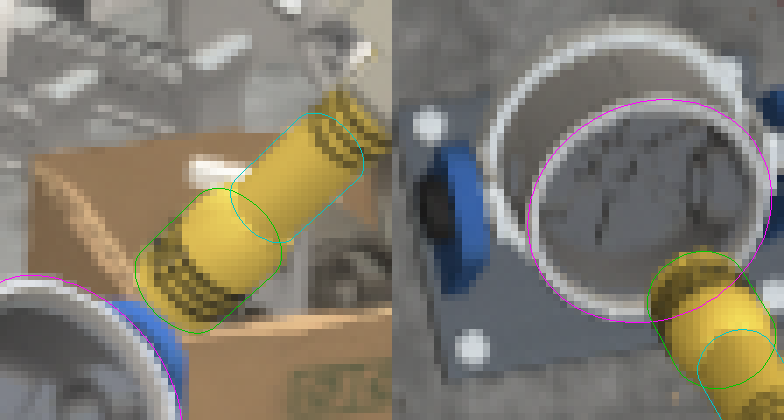

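Both cameras show the torch inside its predicted outline and the ring matched to within about 1 px. Hold steady and hand in.

```bash
python3 -m creep '[[0,0,0,0,0,0],[0,0,0,0,0,0],[0,0,0,0,0,0],[0,0,0,0,0,0],[0,0,0,0,0,0],[0,0,0,0,0,0]]'; python3 -c "
from cell import arm
print(arm.sign_off())"
```

```text
clock: 11.22
position: [0.5122, -0.3002, 0.2269]
ee_rot: [2.925, 0.518, 0.998]
force: [-0.4, -0.1, -1.1]
width: 0.253
gripper_force: 25.0
the job is handed in; nothing more can be done
None
```

The job is handed in at 11.2 s: the yellow torch is gripped and held steady on the bore axis, with the lens about 6 cm off the piston's open end; alignment was checked in the scene and top camera images to about 1 px (roughly 2 mm), and the sign-off gave no verdict.

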